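# Weigh the long conical tube from the accessories basket

## Task

Find the long tube with the pointed (conical) end in the red basket and lay it centred in the two V-shaped saddles on the bench balance's pan, setting it down gently so that the pan is never pushed down to its stop. The steel instrument case lying across the tubes belongs flat in the open steel tray. Leave everything else where it is, in and out of the basket.

Things in the scene. Friction and masses are not known exactly. Their poses are not given: they have to be found in the camera images.
- cone_tube: THE TARGET: white plastic tube 150 mm long, 30 mm diameter, about 0.12 kg (varies), lying on the basket floor. Origin: middle of its length, on its axis (15 mm over what it lies on). Its x axis runs along the tube to the cap: grey six-sided cap, 30 mm across flats, 22 mm long, at +53 to +75 mm; plain round barrel from -50 to +53 mm; the cone narrows to an 8 mm tip from -50 to -75 mm.
- flat_tube: Not wanted: same plastic, cap and size (150 mm long, 30 mm diameter) but with a flat end. Origin and axes as for cone_tube. Stays in the basket.
- short_tube: Not wanted: same plastic, cap and diameter (30 mm), conical too but only 100 mm long (cap at +28 to +50 mm). Origin and axes as for cone_tube. Stays in the basket.
- case: Flat closed steel instrument case, 45 mm (its x) by 200 mm (its y) by 26 mm high (z), about 0.18 kg, lying across the tops of all three tubes in the basket. Origin: centre of its underside, 30 mm over the basket floor at the start. Rigid, grip it across the 45 mm.
- basket: Fixed red plastic basket, 260 mm (x) by 240 mm (y), 55 mm high with slatted sides, wall and floor 5 mm thick. Origin: centre of its underside, on the bench. The three tubes lie side by side on its floor roughly along its x, about 66 mm apart (at y about -66, 0 and +66 mm, in any order), their middles at x about -30 mm; caps towards its +x side.
- tray: Fixed open steel tray, 260 mm (x) by 130 mm (y), 20 mm high, wall and floor 4 mm thick. Origin: centre of its underside, on the bench. The case fits in lengthwise (case y along tray x).
- balance: Fixed white bench balance, base 200 mm (x) by 180 mm (y), its housing top 44 mm over the bench. Origin: centre of its underside. The pan, a steel plate 150 mm by 110 mm whose top is 60 mm over the bench, is centred on it.
- cradle (a point): Point on the pan midway between the two saddles, where the axis of a seated 30 mm tube lies: 86 mm over the bench, 26 mm over the pan plate. The tube must lie along its x axis (either way round). The 90 degree V saddles, 12 mm thick, stand at x = -32 and +32 mm; their arms reach 20 mm to either side and 27 mm over the plate. Between them 52 mm are bare, room for fingers.
- pan (a joint): How far the pan has sunk (m): 0 when empty, against a spring of 1200 N/m (about 1 mm for the tube's weight), stop at 0.010. It must never be pressed or dropped on so hard that it reaches the stop (0.0095 counts).
- jar_a: Small lidded jar, 44 mm diameter, 48 mm high, standing in the basket near its +x side (x about +92 mm). Origin: centre of its underside. Leave alone.
- jar_b: A second, equal jar in the basket near its +x side. Leave alone.
- reagent: Bottle, 60 mm diameter, 120 mm high, on the back of the bench. Origin: centre of its underside. Leave alone.
- beaker: White cup, 72 mm diameter, 85 mm high, on the back of the bench. Origin: centre of its underside. Leave alone.
- tip_box: Blue box 85 by 120 by 55 mm on the back of the bench. Origin: centre of its underside. Leave alone.
Not all that is in view belongs to the job. Leave any brown or yellow look-alike of the case alone. What is shaped like the cone_tube but green is not meant.

How it is judged (in metres and radians):
At the end, for the whole second after the job is handed in: The conical tube rests still in both saddles: middle within 12 mm (plan) and 4 mm (height) of the cradle point, within 0.1 rad of its direction, pan sunk under 4 mm. The case lies still and flat on the tray floor: within 45 mm of its centre, tilt under 0.08 rad, under 10 mm up (horizontal distance between cone_tube and cradle below 0.012 m and z of cone_tube in the frame of cradle between -0.004 and 0.004 m and angle between the x axis of cone_tube and the x axis of cradle, either way round below 0.1 rad and linear speed of each of cone_tube, case below 0.02 m/s and value of joint pan below 0.004 m and horizontal distance between case and tray below 0.045 m and z of case in the frame of tray below 0.01 m and angle between case's own z axis and vertical below 0.08 rad); the robot touches nothing.
It fails at once if the balance pan is pushed down to its stop (more than 9.5 of 10 mm) (pressed or dropped on) (value of joint pan above 0.0095 m).
It fails at once if another tube, a jar or a bystander is moved more than 30 mm (distance of any of flat_tube, short_tube, jar_a, jar_b, reagent, beaker, tip_box from where it was at the start of the episode above 0.03 m).
It also fails if it takes over 61 s, if anything falls off the work surface, if the arm or the gripper's body presses on something with over 40 N, if the wrist force passes 120 N, or if a joint passes its speed limit or range.

## Robot

A 6-joint arm with a two-finger parallel gripper is mounted at the origin on the work surface. World frame = base frame: x ahead of the robot, y to its left, z up, the work surface at z = 0. Lengths are in mm, angles in rad, forces in N, time in s.
With the tool pointing down it reaches from about 300 to 775 mm from the base axis. Payload 14.6 kg.
Tool frame: the origin (TCP) lies on the front face of the gripper's body, between the roots of the fingers; the fingertips stand 97 mm ahead of it and the grasp point (between the pads) lies 78 mm ahead of it; z points along the fingers, y is the direction in which the jaws open and shut (so a half turn about z gives the same grasp; the last joint's range is limited). The gripper opens to 94 mm and grips with 3 to 60 N. Pads are 16 mm wide; open, the fingers measure 119 mm over their backs; the gripper's body (75 mm by 177 mm) begins 78 mm behind the grasp point.
Start: joints at [-1.265, 0.3, 1.521, -0, 1.321, -0.067], TCP at [200.316, -512.214, 302.646] pointing down, gripper open.
Joint ranges: [-3.03, 3.03], [-0.79, 2.21], [0.23, 2.52], [-1.04, 4.18], [0, 3.07], [-2.55, 2.55]. Speed limits (rad/s): [2.22, 2.22, 2.57, 3.14, 3.14, 3.14].

## Interface

Orientations are given as [roll, pitch, yaw] about the fixed x, y, z axes, in that order (R = Rz(yaw) Ry(pitch) Rx(roll)).
In Python, from cell import manip, eyes, finder gives the robot as it stands.
- The arm moves only by the tool drive_tool, never from a script. Its argument "rows" is a list of rows, each an object with "offset": the shift along the tool's x, y, z in mm, a list of three; "spin": the turn about the tool's z in degrees; "jaw": the finger opening in mm, from 0 to 94. In form: [{"offset": [dx, dy, dz], "spin": spin, "jaw": jaw}, ...]. A call has 1 to 20 rows; each row shifts and turns the commanded pose from where the row before left it, along the tool's axes as they then stand; what a row does not reach is not made up. A row lasts 1/10 s, in which the tool goes at most 50 mm and 8.59 degrees, less where a joint would pass 70% of its speed; a pose out of reach is approached as far as the arm can. A call is refused whole if a number of a shift passes 50 or a number of a turn 8.59, either way. A call with a gripper value outside its range is refused whole. The fingers move at their own pace and stop on an object; "force" is the grip in N (left out, the last holds). Time passes only in rows, so rows that do not move let the fingers close. It gives the time, the measured TCP pose, the force and the opening at its end, in the units of the state.
- manip.read_state(): the state, without advancing time (a new reading comes with each control period).
- eyes.camera(name): name is "scene" or "top" or "wrist"; returns a dict with "color" (384x512x3 uint8, blue, green, red), "depth" (384x512 float32, mm along the optical axis (not along the pixel's ray), 0 where there is no reading), "vfov" (degrees; the focal length in pixels is half the picture's height over the tangent of half this angle, whatever the lens; pixels are square), "cx", "cy" (the principal point, pixels), "rvec" (rotation vector, rad) and "tvec" (3), from world to camera coordinates, as OpenCV has them. Camera axes: x right, y down, z forward; pixel columns grow to the right and rows downward; lengths in mm; the calibration is good to about 2 mm. A picture is of the moment at which its call begins.
- manip.sign_off(): hands the job in, once; it reports no verdict.
Trained networks look in the newest picture that a camera, given by its name, has taken for a name from the list of things; names that differ only in an ending like _2 or _b are one class to them, and where a whole thing is asked for, a point or a joint stands for the part that bears it (a point fixed in the world has none). Each returns a list of dicts, best first, with "p" (0 to 1); they miss things now and then, are a little off and sometimes report something else, mostly with a low value. They report only what shows in the picture. A call takes as long as a camera call. They do not tell look-alikes from the thing itself.
- finder.find_in(camera, target): "uv" ([column, row] in pixels, amid what is visible of it).
The state is a dict: "clock": time; "joints": joint angles; "qd": joint speeds; "effort": joint torques, N m; "eef_pos": TCP position; "eef_rot": TCP orientation; "wrist_force": force on the tool from outside, world axes, zero at the start; "moment": the same for the moment, N m; "finger_gap": finger opening in mm.
Only numpy, scipy, OpenCV 4.12 (cv2) and the standard library are available. Lean on these libraries where they do the work, as an engineer would, in place of code of your own. Each camera call takes 0.05 s, during which the arm holds its last target. There are 200 camera calls.

## Working session

There is one attempt and no reset: what is moved stays moved. The work goes in short steps, Python scripts to look and compute and a tool call to move; the robot and the scene stay as the last step left them, time stands still between calls to the robot, and variables do not carry over. Pictures are saved under pics/ and viewed, about 8 in all and at most 12, crops included, and the job is handed in when it is done.

Besides the shell and the picture viewer there is one more tool, called as name([rows], argument=value, ...), one row to a line, values as JSON. drive_tool: Moves the arm, as the interface text tells. Its arguments: {"type":"object","properties":{"rows":{"type":"array","items":{"type":"object","properties":{"offset":{"type":"array","items":{"type":"number"}},"spin":{"type":"number"},"jaw":{"type":"number"}}}},"force":{"type":"number"}},"required":["rows"]}

```bash
mkdir -p pics; cat > h.py <<'E'
import numpy as np, cv2
from cell import manip, eyes, finder
def cam(n):
    c=eyes.camera(n); c['f']=c['color'].shape[0]/2/np.tan(np.radians(c['vfov'])/2)
    c['R']=cv2.Rodrigues(np.array(c['rvec'],float))[0]; c['t']=np.array(c['tvec'],float).ravel(); return c
def cloud(c):
    d=c['depth'].astype(float); v,u=np.indices(d.shape)
    p=np.stack([(u-c['cx'])/c['f']*d,(v-c['cy'])/c['f']*d,d],-1)
    P=(p-c['t'])@c['R']; P[d<=0]=np.nan; return P
def at_z(c,uv,z):
    r=np.array([(uv[0]-c['cx'])/c['f'],(uv[1]-c['cy'])/c['f'],1])@c['R']; o=-c['R'].T@c['t']
    return o+r*(z-o[2])/r[2]
E
python3 - <<'E'
from h import *
s=manip.read_state(); print(s['eef_pos'],s['eef_rot'],s['clock'])
for n in ['top','scene']:
    c=cam(n); P=cloud(c); np.savez('c_'+n,P=P,**{k:c[k] for k in('color','depth','R','t','f','cx','cy')})
    cv2.imwrite(f'pics/{n}0.png',cv2.resize(c['color'],(800,600)))
    print(n,c['f'],-c['R'].T@c['t'])
    for t in ['cone_tube','flat_tube','short_tube','case','basket','tray','balance','jar_a']:
        for r in finder.find_in(n,t)[:4]:
            u,v=np.round(r['uv']).astype(int); print(t,round(r['p'],2),u,v,np.round(P[v,u]))
E
```

```text
[ 200.26618547 -512.07816094  302.10151494] [-3.14044447e+00 -7.74104163e-05  3.72826415e-01] 0.0
top 430.05616011329187 [ 206.5919512   -98.45668207 1513.83515244]
cone_tube 0.75 216 177 [583.  38.  59.]
cone_tube 0.65 379 196 [ 523. -536.   29.]
cone_tube 0.6 245 225 [418. -64.  35.]
flat_tube 0.7 227 201 [502.  -1.  39.]
case 0.88 311 271 [ 263. -290.   24.]
case 0.86 226 211 [463.   1.  59.]
case 0.62 150 275 [247. 257.  24.]
basket 0.7 224 200 [508.  11.  23.]
tray 0.82 142 198 [518. 306.   6.]
tray 0.6 315 190 [ 537. -307.   61.]
balance 0.82 311 191 [ 534. -293.   59.]
balance 0.3 313 188 [ 545. -300.   57.]
balance 0.25 206 203 [491.  70.  58.]
jar_a 0.39 312 194 [ 523. -296.   58.]
scene 375.28094519086886 [767.57378631 390.85398451 925.72838628]
cone_tube 0.78 190 102 [ 530. -533.   27.]
cone_tube 0.69 215 146 [ 542. -294.   63.]
cone_tube 0.65 234 212 [586. -72.  52.]
cone_tube 0.34 154 203 [ 767. -173.   85.]
flat_tube 0.92 275 222 [498.  -3.  36.]
short_tube 0.44 281 246 [517.  65.  34.]
case 0.65 410 268 [254. 262.  25.]
case 0.64 300 131 [ 269. -255.   29.]
case 0.6 290 217 [463.  13.  61.]
basket 0.56 271 230 [517.  10.  29.]
tray 0.61 326 340 [532. 309.   3.]
tray 0.6 155 207 [ 769. -166.   76.]
balance 0.63 219 151 [ 538. -273.   60.]
jar_a 0.8 235 214 [586. -67.  49.]
jar_a 0.72 253 251 [592.  51.  52.]
```

```bash
python3 - <<'E'
import numpy as np,cv2
z=np.load('c_top.npz'); c=z['color'][130:300,110:410]
cv2.imwrite('pics/top_crop.png',cv2.resize(c,(800,453),interpolation=cv2.INTER_CUBIC))
z=np.load('c_scene.npz'); c=z['color'][120:290,180:380]
cv2.imwrite('pics/scene_crop.png',cv2.resize(c,(700,595),interpolation=cv2.INTER_CUBIC))
E
```

```text
(no output)
```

View pics/top_crop.png

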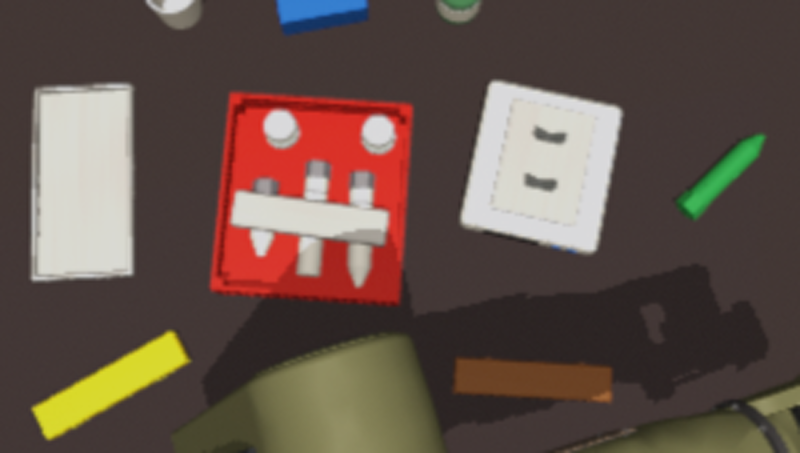

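View pics/scene_crop.png

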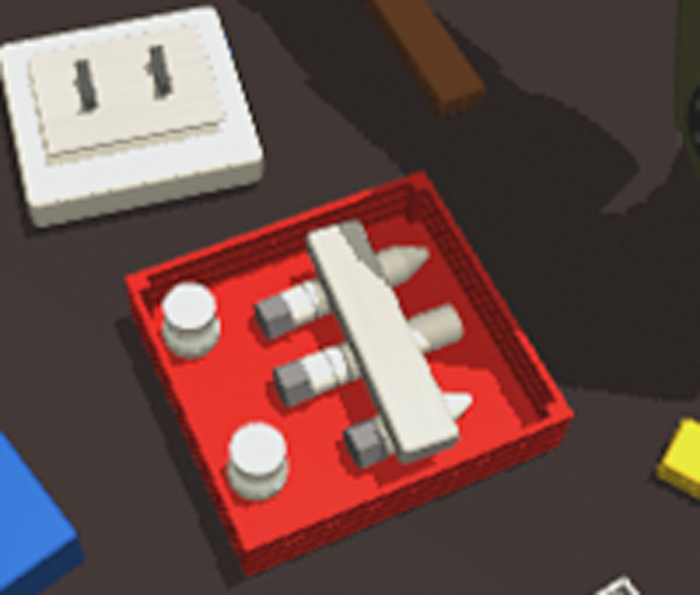

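The top crop shows three tubes under the white case. In crop pixels, the left one (262,215) is short and conical, the middle one (312,215) has a flat end, and the right one (360,230) is long and conical. The right one fits the description, and the scene crop confirms it (tip at 425,258, cap at 285,310). The green tube and the yellow and brown bars are decoys. Next I'll measure poses.

```bash
cat > m.py <<'E'
import numpy as np,cv2
def rect(Q):
    (c,(w,h),a)=cv2.minAreaRect(Q[:,:2].astype(np.float32))
    if w<h: w,h,a=h,w,a+90
    return np.round(c,1),round(w),round(h),'long axis deg',round((a+90)%180-90,1)
E
python3 - <<'E'
from m import *
for n in ['top','scene']:
    z=np.load(f'c_{n}.npz');P=z['P'];col=z['color'].astype(int);X,Y,Z=P[...,0],P[...,1],P[...,2]
    hsv=cv2.cvtColor(z['color'],cv2.COLOR_BGR2HSV);sat=hsv[...,1]
    bas=(abs(X-505)<150)&(abs(Y-5)<150)
    m=bas&(X<540)&(X>400)&(Z>54)&(Z<68)&(sat<90);print(n,'case',rect(P[m]),np.median(Z[m]))
    m=bas&(sat>150)&(Z>45)&(Z<65);print('basket rim',rect(P[m]),np.median(Z[m]))
    m=bas&(abs(Y+60)<28)&(X<570)&(sat<90)&(Z>12)&(Z<42);print('cone',m.sum(),rect(P[m]),np.nanmax(Z[m]))
    Q=P[m];
    if len(Q):print(' X',Q[:,0].min(),Q[:,0].max(),'top pts',[(np.round(np.median(Q[(abs(Q[:,0]-x)<6)],0))).tolist() for x in range(410,560,12) if (abs(Q[:,0]-x)<6).any()])
    m=(abs(X-525)<170)&(abs(Y-306)<100)&(Z>-3)&(Z<30)&(sat<60)&(col.sum(-1)>350);print('tray',rect(P[m]),np.median(Z[m]))
    m=(abs(X-535)<150)&(abs(Y+296)<150)&(Z>54)&(Z<66)&(col.sum(-1)>300);print('pan',rect(P[m]),np.median(Z[m]))
    m=(abs(X-535)<150)&(abs(Y+296)<150)&(Z>38)&(Z<49);print('housing',rect(P[m]),np.median(Z[m]))
    m=(abs(X-535)<150)&(abs(Y+296)<150)&(col.sum(-1)<330)&(Z>62);print('saddles',m.sum(),np.nanmax(Z[m]) if m.any() else 0)
    k,l,s,ce=cv2.connectedComponentsWithStats(m.astype(np.uint8))
    for i in range(1,k):
        if s[i,4]>5: print('  ',s[i,4],np.round(P[l==i].mean(0),1),rect(P[l==i]))
E
```

```text
top case (array([460.9,   2.1]), 199, 46, 'long axis deg', 83.1) 60.475530278927096
basket rim (array([492.3,  -0.7]), 262, 240, 'long axis deg', -3.8) 54.10329115542634
cone 229 (array([473.9, -63.7]), 192, 34, 'long axis deg', -4.8) 41.29579604530641
 X 377.83615454732416 569.8960461363206 top pts [[411.0, -64.0, 32.0], [422.0, -64.0, 33.0], [429.0, -61.0, 33.0], [484.0, -64.0, 33.0], [494.0, -64.0, 31.0], [507.0, -64.0, 32.0], [517.0, -65.0, 34.0], [525.0, -60.0, 30.0], [558.0, -83.0, 21.0]]
tray (array([522.3, 312.4]), 269, 137, 'long axis deg', 3.4) 4.29897795150241
pan (array([ 537. , -301.2]), 151, 111, 'long axis deg', -12.4) 59.921493685533775
housing (array([ 535.2, -300.2]), 201, 179, 'long axis deg', -12.6) 43.23288681457147
saddles 50 84.89658619420331
   24 [ 566.7 -308.3   75.1] (array([ 566.8, -307.6]), 35, 9, 'long axis deg', 84.7)
   26 [ 505.  -295.1   72.4] (array([ 505. , -294.1]), 32, 9, 'long axis deg', 76.4)
scene case (array([461.5,   2.6]), 201, 48, 'long axis deg', 82.1) 60.635136971665176
basket rim (array([491.5,  -1.4]), 262, 243, 'long axis deg', -3.6) 53.93563389236746
cone 325 (array([475.6, -60.2]), 189, 31, 'long axis deg', -3.5) 40.79501651953504
 X 380.8996193509321 569.6263840545844 top pts [[410.0, -55.0, 32.0], [419.0, -52.0, 33.0], [475.0, -65.0, 31.0], [482.0, -56.0, 32.0], [494.0, -57.0, 32.0], [507.0, -57.0, 33.0], [518.0, -58.0, 34.0], [528.0, -60.0, 28.0]]
tray (array([514.3, 306.7]), 270, 134, 'long axis deg', 3.4) 4.018928243971212
pan (array([ 537.3, -300.8]), 150, 115, 'long axis deg', -12.3) 59.78854293673447
housing (array([ 537.6, -299.8]), 199, 182, 'long axis deg', -12.6) 43.27253360156614
saddles 86 86.4153357352331
   43 [ 508.3 -294.8   72.2] (array([ 508.1, -293.6]), 40, 9, 'long axis deg', 77.7)
   43 [ 570.6 -307.2   72.1] (array([ 570.2, -306.9]), 39, 10, 'long axis deg', 75.8)
```

drive_tool([
  {"offset":[28.7,-25.6,3],"spin":0,"jaw":80},
  {"offset":[28.7,-25.6,3],"spin":0,"jaw":80},
  {"offset":[28.7,-25.6,3],"spin":0,"jaw":80},
  {"offset":[28.7,-25.6,3],"spin":0,"jaw":80},
  {"offset":[28.7,-25.6,3],"spin":0,"jaw":80},
  {"offset":[28.7,-25.6,3],"spin":0,"jaw":80},
  {"offset":[28.7,-25.6,3],"spin":0,"jaw":80},
  {"offset":[28.7,-25.6,3],"spin":0,"jaw":80},
  {"offset":[28.7,-25.6,3],"spin":0,"jaw":80},
  {"offset":[28.7,-25.6,3],"spin":0,"jaw":80},
  {"offset":[28.7,-25.6,3],"spin":0,"jaw":80},
  {"offset":[28.7,-25.6,3],"spin":0,"jaw":80},
  {"offset":[28.7,-25.6,3],"spin":0,"jaw":80},
  {"offset":[28.7,-25.6,3],"spin":0,"jaw":80},
  {"offset":[28.7,-25.6,3],"spin":0,"jaw":80},
  {"offset":[0,0,0],"spin":-8,"jaw":80},
  {"offset":[0,0,0],"spin":-8,"jaw":80},
  {"offset":[0,0,0],"spin":-8,"jaw":80},
  {"offset":[0,0,0],"spin":-8,"jaw":80},
  {"offset":[0,0,0],"spin":-8,"jaw":80},
], force=30)

```text
clock: 2.9
eef_pos: [461.4, 2.2, 257.7]
eef_rot: [3.142, -0.0, 1.077]
wrist_force: [0.5, -0.3, 0.6]
finger_gap: 80.0
```

drive_tool([
  {"offset":[0,0,0],"spin":-8,"jaw":80},
  {"offset":[0,0,0],"spin":-8,"jaw":80},
  {"offset":[0,0,0],"spin":-5.7,"jaw":80},
  {"offset":[0,0,0],"spin":0,"jaw":80},
])

```text
clock: 3.3
eef_pos: [461.4, 2.2, 257.7]
eef_rot: [3.141, -0.0, 1.451]
wrist_force: [0.4, 0.4, -0.7]
finger_gap: 79.7
```

```bash
cat > go.py <<'E'
import sys; from h import *
# python3 go.py x y z(grasp) yawdeg : tool-frame offset needed
def need(x,y,z,yaw):
    s=manip.read_state();p=np.array(s['eef_pos']);R=__import__('scipy.spatial.transform',fromlist=['Rotation']).Rotation.from_euler('xyz',s['eef_rot']).as_matrix()
    d=np.array([x,y,z+78])-p
    print('t',round(s['clock'],2),'pos',np.round(p,1),'rpy',np.round(np.degrees(s['eef_rot']),1),'tool offset',np.round(R.T@d,1),'spin',round(np.degrees(s['eef_rot'][2])-yaw,1),'F',np.round(s['wrist_force'],1),'gap',round(s['finger_gap'],1))
if len(sys.argv)>4: need(*map(float,sys.argv[1:5]))
E
python3 go.py 461.2 2.3 58 83
python3 - <<'E'
from h import *; from m import *
c=cam('wrist');P=cloud(c);X,Y,Z=P[...,0],P[...,1],P[...,2]
sat=cv2.cvtColor(c['color'],cv2.COLOR_BGR2HSV)[...,1]
m=(abs(X-461)<50)&(abs(Y)<125)&(Z>54)&(Z<68)&(sat<90);print('case',m.sum(),rect(P[m]),np.median(Z[m]))
cv2.imwrite('pics/w1.png',c['color'])
E
```

```text
t 3.3 pos [461.4   2.2 257.7] rpy [180.   -0.   83.1] tool offset [ 1.000e-01 -2.000e-01  1.217e+02] spin 0.1 F [ 0.4  0.4 -0.7] gap 79.7
case 8423 (array([461.3,   3.8]), 196, 46, 'long axis deg', 82.5) 60.069313559353084
```

View pics/w1.png

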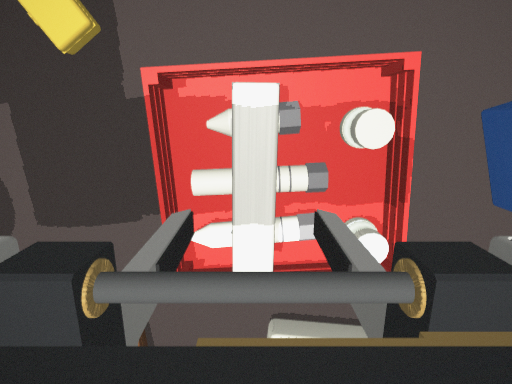

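The wrist view confirms the target: the tube at row 230 is pointed and long, the middle one is flat-ended, and the top one is short. The case is centred between the jaws, so I'll descend and grip it.

drive_tool([
  {"offset":[0,0,30],"spin":0,"jaw":80},
  {"offset":[0,0,30],"spin":0,"jaw":80},
  {"offset":[0,0,30],"spin":0,"jaw":70},
  {"offset":[0,0,20],"spin":0,"jaw":65},
  {"offset":[0,0,11],"spin":0,"jaw":60},
  {"offset":[0,0,0],"spin":0,"jaw":40},
  {"offset":[0,0,0],"spin":0,"jaw":40},
  {"offset":[0,0,0],"spin":0,"jaw":40},
  {"offset":[0,0,0],"spin":0,"jaw":40},
  {"offset":[0,0,0],"spin":0,"jaw":40},
  {"offset":[0,0,0],"spin":0,"jaw":40},
], force=35)

```text
clock: 4.45
eef_pos: [461.8, 2.2, 137.6]
eef_rot: [3.14, -0.0, 1.449]
wrist_force: [-1.3, -0.2, 6.5]
finger_gap: 44.7
```

```bash
python3 go.py 519 309.5 100 3.4
```

```text
t 4.45 pos [461.8   2.2 137.6] rpy [179.9  -0.   83. ] tool offset [312.   19.7 -40.4] spin 79.6 F [-1.3 -0.2  6.5] gap 44.7
```

drive_tool([
  {"offset":[0,0,-10],"spin":0,"jaw":40},
  {"offset":[0,0,-20],"spin":0,"jaw":40},
  {"offset":[0,0,-20],"spin":0,"jaw":40},
  {"offset":[0,0,-15],"spin":0,"jaw":40},
  {"offset":[15,1,0],"spin":0,"jaw":40},
  {"offset":[30,2,0],"spin":0,"jaw":40},
  {"offset":[30,2,0],"spin":0,"jaw":40},
  {"offset":[30,2,0],"spin":0,"jaw":40},
  {"offset":[30,2,0],"spin":0,"jaw":40},
  {"offset":[30,2,0],"spin":0,"jaw":40},
  {"offset":[30,2,0],"spin":0,"jaw":40},
  {"offset":[30,2,0],"spin":0,"jaw":40},
  {"offset":[30,2,0],"spin":0,"jaw":40},
  {"offset":[30,2,0],"spin":0,"jaw":40},
  {"offset":[27,1,0],"spin":0,"jaw":40},
  {"offset":[0,0,0],"spin":4,"jaw":40},
  {"offset":[0,0,0],"spin":7,"jaw":40},
  {"offset":[0,0,0],"spin":7,"jaw":40},
  {"offset":[0,0,0],"spin":7,"jaw":40},
  {"offset":[0,0,0],"spin":7,"jaw":40},
])

```text
clock: 6.45
eef_pos: [518.8, 309.5, 202.2]
eef_rot: [-3.142, 0.0, 0.886]
wrist_force: [0.2, -0.7, -0.3]
finger_gap: 44.7
```

drive_tool([
  {"offset":[0,0,0],"spin":7,"jaw":40},
  {"offset":[0,0,0],"spin":7,"jaw":40},
  {"offset":[0,0,0],"spin":7,"jaw":40},
  {"offset":[0,0,0],"spin":7,"jaw":40},
  {"offset":[0,0,0],"spin":7,"jaw":40},
  {"offset":[0,0,0],"spin":7,"jaw":40},
  {"offset":[0,0,0],"spin":5.6,"jaw":40},
  {"offset":[0,0,0],"spin":0,"jaw":40},
  {"offset":[0,0,0],"spin":0,"jaw":40},
])

```text
clock: 7.35
eef_pos: [518.9, 309.5, 202.0]
eef_rot: [-3.142, -0.0, 0.063]
wrist_force: [0.8, -0.0, -2.3]
finger_gap: 44.8
```

```bash
python3 go.py 519 309.5 29 3.4
python3 - <<'E'
from h import *; from m import *
c=cam('top');P=cloud(c);X,Y,Z=P[...,0],P[...,1],P[...,2]
cv2.imwrite('pics/t2.png',cv2.resize(c['color'][130:280,100:260],(640,600),interpolation=cv2.INTER_CUBIC))
c=cam('wrist');P=cloud(c);X,Y,Z=P[...,0],P[...,1],P[...,2]
sat=cv2.cvtColor(c['color'],cv2.COLOR_BGR2HSV)[...,1]
m=(abs(X-519)<160)&(abs(Y-309)<50)&(Z>95)&(Z<140)&(sat<60)
print('case top z',np.nanpercentile(Z[m],[5,50,95]),rect(P[m]))
for x in (430,470,550,600): k=m&(abs(X-x)<10); print(x,k.sum(),np.median(Z[k]) if k.any() else 0)
E
```

```text
t 7.35 pos [518.9 309.5 202. ] rpy [-180.    -0.     3.6] tool offset [ 0.1 -0.  95. ] spin 0.2 F [ 0.8 -0.  -2.3] gap 44.8
case top z [122.50414919 124.4513796  125.73639937] (array([531.7, 310. ]), 176, 69, 'long axis deg', 5.0)
430 0 0
470 1117 124.51368189716983
550 2625 124.43014792298246
600 3298 124.43732631402702
```

View pics/t2.png

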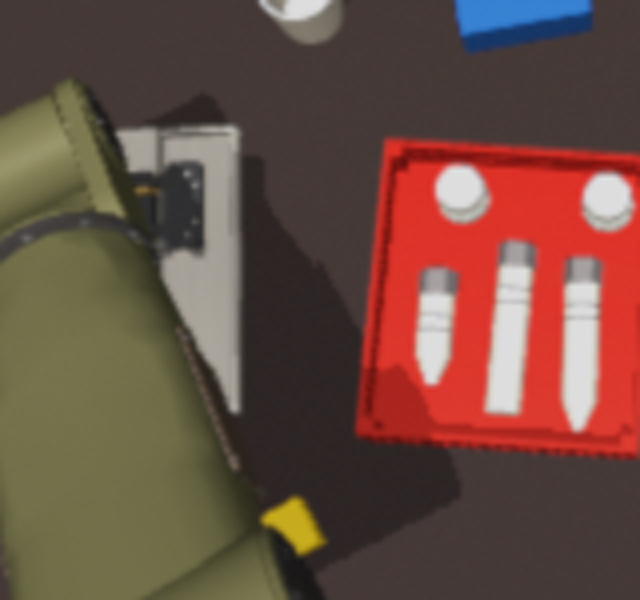

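The case hangs level over the tray, and the tubes are undisturbed (the target is the right one, at 580,340). I'll lower the case.

drive_tool([
  {"offset":[0,0,15],"spin":0,"jaw":40},
  {"offset":[0,0,25],"spin":0,"jaw":40},
  {"offset":[0,0,25],"spin":0,"jaw":40},
  {"offset":[0,0,15],"spin":0,"jaw":40},
  {"offset":[0,0,7],"spin":0,"jaw":40},
  {"offset":[0,0,2],"spin":0,"jaw":40},
  {"offset":[0,0,1.5],"spin":0,"jaw":40},
  {"offset":[0,0,1.5],"spin":0,"jaw":40},
  {"offset":[0,0,1],"spin":0,"jaw":40},
  {"offset":[0,0,0],"spin":0,"jaw":40},
  {"offset":[0,0,0],"spin":0,"jaw":40},
])

```text
clock: 8.55
eef_pos: [519.0, 309.6, 108.9]
eef_rot: [-3.141, -0.0, 0.06]
wrist_force: [-0.3, -0.7, -1.8]
finger_gap: 44.6
```

drive_tool([
  {"offset":[0,0,1],"spin":0,"jaw":40},
  {"offset":[0,0,0.7],"spin":0,"jaw":40},
  {"offset":[0,0,0],"spin":0,"jaw":40},
])

```text
clock: 8.85
eef_pos: [518.9, 309.5, 106.9]
eef_rot: [3.142, 0.0, 0.06]
wrist_force: [0.9, 0.3, -2.2]
finger_gap: 44.4
```

drive_tool([
  {"offset":[0,0,0.7],"spin":0,"jaw":40},
  {"offset":[0,0,0],"spin":0,"jaw":50},
  {"offset":[0,0,0],"spin":0,"jaw":60},
  {"offset":[0,0,0],"spin":0,"jaw":60},
  {"offset":[0,0,-10],"spin":0,"jaw":60},
  {"offset":[0,0,-25],"spin":0,"jaw":60},
  {"offset":[0,0,-30],"spin":0,"jaw":60},
  {"offset":[0,0,-30],"spin":0,"jaw":60},
  {"offset":[0,0,-30],"spin":0,"jaw":60},
  {"offset":[0,0,-25],"spin":0,"jaw":55},
  {"offset":[-3,15,0],"spin":0,"jaw":55},
  {"offset":[-8,35,0],"spin":0,"jaw":55},
  {"offset":[-8,35,0],"spin":0,"jaw":55},
  {"offset":[-8,35,0],"spin":0,"jaw":55},
  {"offset":[-8,35,0],"spin":0,"jaw":55},
  {"offset":[-8,35,0],"spin":0,"jaw":55},
  {"offset":[-8,35,0],"spin":0,"jaw":55},
  {"offset":[-8,35,0],"spin":0,"jaw":55},
  {"offset":[-8,35,0],"spin":2,"jaw":55},
  {"offset":[-8,35,0],"spin":2,"jaw":55},
])

```text
clock: 10.85
eef_pos: [461.8, -25.8, 256.1]
eef_rot: [3.142, 0.0, -0.011]
wrist_force: [0.4, -0.8, -0.6]
finger_gap: 55.1
```

drive_tool([
  {"offset":[-6,35,0],"spin":2,"jaw":50},
  {"offset":[0,5,0],"spin":1,"jaw":50},
  {"offset":[0,0,0],"spin":0,"jaw":50},
])

```text
clock: 11.15
eef_pos: [455.8, -64.9, 256.1]
eef_rot: [-3.141, 0.0, -0.064]
wrist_force: [-0.4, 0.4, 0.2]
finger_gap: 49.9
```

```bash
cat > tube.py <<'E'
from h import *; from m import *
def tube(P,sat,zlo,zhi,cx,cy,r=95,w=32):
    X,Y,Z=P[...,0],P[...,1],P[...,2]
    m=(abs(X-cx)<r)&(abs(Y-cy)<w)&(Z>zlo)&(Z<zhi)&(sat<110)
    k,l,s,_=cv2.connectedComponentsWithStats(m.astype(np.uint8)); i=1+np.argmax(s[1:,4]); m=l==i
    return m,P[m]
E
python3 - <<'E'
from tube import *
for n in ('top','scene','wrist'):
    c=cam(n);P=cloud(c);sat=cv2.cvtColor(c['color'],cv2.COLOR_BGR2HSV)[...,1]
    m,Q=tube(P,sat,10,45,462,-64); print(n,m.sum(),rect(Q),np.percentile(Q[:,2],98),'x',Q[:,0].min().round(),Q[:,0].max().round())
    X,Y,Z=P[...,0],P[...,1],P[...,2]
    m=(abs(X-519)<110)&(abs(Y-309)<40)&(Z>22)&(Z<40)&(sat<80)
    if m.sum()>50: print('  case',rect(P[m]),np.percentile(Z[m],[5,50,95]))
    if n=='wrist': cv2.imwrite('pics/w3.png',c['color'])
E
python3 go.py 460 -64 28 -4
```

```text
top 1 (array([477.9, -74.5]), 0, 0, 'long axis deg', 0.0) 34.39343838307713 x 478.0 478.0
  case (array([517.6, 310. ]), 201, 47, 'long axis deg', 3.3) [23.63067283 29.15313638 34.39046947]
scene 502 (array([454. , -62.1]), 150, 33, 'long axis deg', -1.4) 37.184134044650605 x 379.0 529.0
  case (array([519. , 310.3]), 201, 47, 'long axis deg', 3.0) [26.35648432 29.67843113 32.21303031]
wrist 3286 (array([453.1, -61.1]), 150, 34, 'long axis deg', -3.0) 35.21888362088344 x 378.0 528.0
t 11.3 pos [456.2 -63.3 256.1] rpy [-180.     0.    -3.5] tool offset [  3.9   0.4 150.1] spin 0.5 F [-0.3  0.5 -0.4] gap 50.0
```

View pics/w3.png

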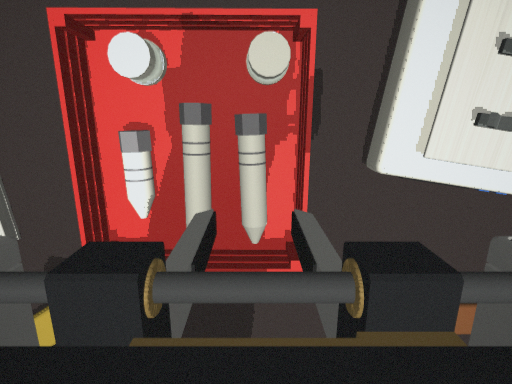

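The wrist view shows the target with its cap at (250,125) and tip at (255,240), between the fingers. Both flanking gaps are clear. I'll refine its axis with a fixed-radius cylinder fit.

```bash
cat >> tube.py <<'E'
from scipy.optimize import least_squares
def axis(Q,xc,ycz):
    # fit cylinder radius 15 to barrel points; axis y=a+b(x-xc), z=c+d(x-xc)
    Q=Q[abs(Q[:,0]-xc)<45]
    f=lambda p:(np.hypot((Q[:,1]-p[0]-p[1]*(Q[:,0]-xc))*np.cos(np.arctan(p[1])),Q[:,2]-p[2]-p[3]*(Q[:,0]-xc))-15)
    r=least_squares(f,[ycz[0],0,ycz[1],0],loss='soft_l1')
    return np.round(r.x[[0,2]],1),np.round(np.degrees(np.arctan(r.x[[1,3]])),1),round(np.sqrt(np.mean(f(r.x)**2)),2)
E
python3 - <<'E'
from tube import *
for n in ('wrist','scene'):
    c=cam(n);P=cloud(c);sat=cv2.cvtColor(c['color'],cv2.COLOR_BGR2HSV)[...,1]
    m,Q=tube(P,sat,10,45,462,-64); print(n,axis(Q,453.5,(-63,20)))
E
```

```text
wrist (array([-62.8,  19.3]), array([-1.5,  0. ]), np.float64(0.58))
scene (array([-62.2,  19.9]), array([-1.1, -0.4]), np.float64(1.42))
```

drive_tool([
  {"offset":[-2.7,-1,15],"spin":-2,"jaw":50},
  {"offset":[0,0,30],"spin":0,"jaw":50},
  {"offset":[0,0,30],"spin":0,"jaw":50},
  {"offset":[0,0,30],"spin":0,"jaw":50},
  {"offset":[0,0,25],"spin":0,"jaw":50},
  {"offset":[0,0,14],"spin":0,"jaw":50},
  {"offset":[0,0,5.5],"spin":0,"jaw":50},
  {"offset":[0,0,0],"spin":0,"jaw":38},
  {"offset":[0,0,0],"spin":0,"jaw":25},
  {"offset":[0,0,0],"spin":0,"jaw":25},
  {"offset":[0,0,0],"spin":0,"jaw":25},
  {"offset":[0,0,0],"spin":0,"jaw":25},
  {"offset":[0,0,0],"spin":0,"jaw":25},
], force=20)

```text
clock: 12.7
eef_pos: [454.0, -62.9, 107.5]
eef_rot: [3.141, -0.001, -0.027]
wrist_force: [-0.4, 1.6, 7.7]
finger_gap: 29.5
```

drive_tool([
  {"offset":[0,0,-5],"spin":0,"jaw":25},
  {"offset":[0,0,-15],"spin":0,"jaw":25},
  {"offset":[0,0,-25],"spin":0,"jaw":25},
  {"offset":[0,0,-30],"spin":0,"jaw":25},
  {"offset":[0,0,-30],"spin":0,"jaw":25},
  {"offset":[0,0,-25],"spin":0,"jaw":25},
  {"offset":[0,0,0],"spin":0,"jaw":25},
])

```text
clock: 13.4
eef_pos: [454.3, -63.2, 239.9]
eef_rot: [3.14, -0.005, -0.027]
wrist_force: [-0.0, 0.9, -1.1]
finger_gap: 29.7
```

```bash
python3 go.py 537 -301 130 -12.5
```

```text
t 13.4 pos [454.3 -63.2 239.9] rpy [179.9  -0.3  -1.5] tool offset [ 88.9 235.5  32.6] spin 11.0 F [-0.   0.9 -1.1] gap 29.7
```

drive_tool([
  {"offset":[5,13.5,0],"spin":0,"jaw":25},
  {"offset":[9.5,25,0],"spin":0,"jaw":25},
  {"offset":[9.5,25,0],"spin":0,"jaw":25},
  {"offset":[9.5,25,0],"spin":0,"jaw":25},
  {"offset":[9.5,25,0],"spin":0,"jaw":25},
  {"offset":[9.5,25,0],"spin":0,"jaw":25},
  {"offset":[9.5,25,0],"spin":0,"jaw":25},
  {"offset":[9.5,25,0],"spin":0,"jaw":25},
  {"offset":[9.5,25,0],"spin":0,"jaw":25},
  {"offset":[7.9,22,0],"spin":0,"jaw":25},
  {"offset":[0,0,15],"spin":5.5,"jaw":25},
  {"offset":[0,0,15],"spin":5.5,"jaw":25},
  {"offset":[0,0,0],"spin":0,"jaw":25},
  {"offset":[0,0,0],"spin":0,"jaw":25},
])

```text
clock: 14.8
eef_pos: [535.8, -301.2, 205.9]
eef_rot: [-3.141, 0.002, -0.216]
wrist_force: [0.4, -0.4, -1.4]
finger_gap: 29.5
```

```bash
python3 - <<'E'
from tube import *
for n in ('wrist','scene'):
    c=cam(n);P=cloud(c);sat=cv2.cvtColor(c['color'],cv2.COLOR_BGR2HSV)[...,1]
    X,Y,Z=P[...,0],P[...,1],P[...,2]
    m=(abs(X-537)<95)&(abs(Y+301)<37)&(Z>100)&(Z<136)&(sat<90);Q=P[m]
    # rotate to cradle frame
    a=np.radians(-12.5);u=np.array([np.cos(a),np.sin(a)]);v=np.array([-u[1],u[0]]);d=Q[:,:2]-[537,-301]
    L=np.c_[d@u,d@v,Q[:,2]]; print(n,m.sum(),'x ext',np.percentile(L[:,0],[0,1,99,100]).round(1),rect(L))
    B=L[abs(L[:,1])<18]
    for s in (-1,1):
        k=B[(B[:,0]*s>12)&(B[:,0]*s<45)]; print('  side',s,len(k),np.percentile(k[:,2],97).round(1) if len(k) else '',np.mean(k[:,1]).round(1) if len(k) else '')
    print(axis(B,0,(0,122)))
    m=(abs(X-537)<90)&(abs(Y+301)<75)&(Z>57)&(Z<63);print('  pan z',np.median(Z[m]),rect(P[m]))
    cv2.imwrite(f'pics/b_{n}.png',c['color'] if n=='wrist' else cv2.resize(c['color'][60:240,120:360],(800,600)))
E
python3 go.py 537 -301 95.5 -12.5
```

```text
wrist 9860 x ext [-78.3 -68.3  71.7  72.5] (array([-1.4, -2.4]), 151, 53, 'long axis deg', 8.8)
  side -1 882 133.0 -1.0
  side 1 2763 132.9 -0.8
(array([ -0.9, 117.5]), array([ 0.3, -0.4]), np.float64(1.25))
  pan z 59.26246008925712 (array([ 540.8, -303. ]), 141, 110, 'long axis deg', -12.7)
scene 381 x ext [-76.8 -72.7  72.1  73.2] (array([-1.6, 10. ]), 150, 39, 'long axis deg', -1.4)
  side -1 60 130.1 13.5
  side 1 96 134.3 9.7
(array([  0.2, 119.1]), array([ 0.6, -1.4]), np.float64(1.45))
  pan z 59.767713245002916 (array([ 538.1, -297.8]), 150, 106, 'long axis deg', -12.9)
t 14.9 pos [ 536.2 -301.1  207.1] rpy [180.   -0.  -12.4] tool offset [ 0.8 -0.2 33.6] spin 0.1 F [-0.3  0.6 -0.5] gap 29.5
```

View pics/b_scene.png

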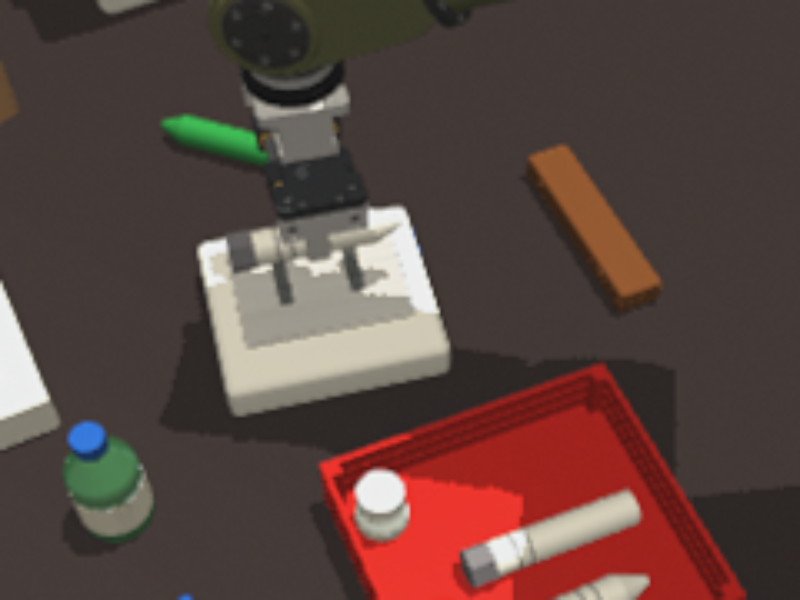

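View pics/b_wrist.png

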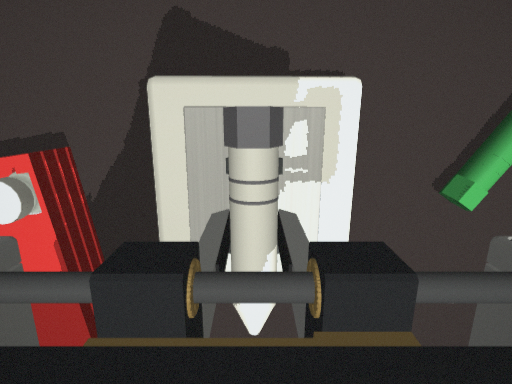

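The tube is aligned over both saddles, 1.7 mm short along the axis and about 32 mm above its seat. I'll correct that and lower it slowly.

drive_tool([
  {"offset":[1.7,-0.5,5],"spin":0,"jaw":25},
  {"offset":[0,0,8],"spin":0,"jaw":25},
  {"offset":[0,0,7],"spin":0,"jaw":25},
  {"offset":[0,0,4],"spin":0,"jaw":25},
  {"offset":[0,0,3],"spin":0,"jaw":25},
  {"offset":[0,0,1],"spin":0,"jaw":25},
  {"offset":[0,0,1],"spin":0,"jaw":25},
  {"offset":[0,0,1],"spin":0,"jaw":25},
  {"offset":[0,0,0],"spin":0,"jaw":25},
  {"offset":[0,0,0],"spin":0,"jaw":25},
])

```text
clock: 15.9
eef_pos: [537.9, -300.7, 176.9]
eef_rot: [3.141, -0.0, -0.219]
wrist_force: [-0.4, -0.1, -0.8]
finger_gap: 29.6
```

```bash
cat > pan.py <<'E'
from tube import *
for n in ('wrist','scene'):
    c=cam(n);P=cloud(c);X,Y,Z=P[...,0],P[...,1],P[...,2]
    a=np.radians(-12.5);u=np.array([np.cos(a),np.sin(a)]);v=np.array([-u[1],u[0]]);d=P[...,:2]-[537,-301]
    x,y=d@u,d@v
    m=(abs(x)<70)&(abs(y)<50)&(abs(y)>28)&(Z>50)&(Z<63);print(n,'pan z',m.sum(),np.median(Z[m]).round(1))
    m=(abs(x)<82)&(abs(y)<17)&(Z>76)&(Z<108);L=np.c_[x[m],y[m],Z[m]]
    k=L[(L[:,0]>38)&(L[:,0]<50)];print('  ext',np.percentile(L[:,0],[0.5,99.5]).round(1),'top at x38-50',np.percentile(k[:,2],97).round(1) if len(k) else '','fit',axis(L,0,(0,86)))
    cv2.imwrite(f'pics/p_{n}.png',c['color'] if n=='wrist' else cv2.resize(c['color'][60:240,120:360],(800,600)))
s=manip.read_state();print(s['clock'],s['eef_pos'],s['wrist_force'])
E
python3 pan.py
```

```text
wrist pan z 7159 59.3
  ext [-70.1  74.1] top at x38-50 104.0 fit (array([-0. , 88.5]), array([ 0.2, -0.3]), np.float64(1.29))
scene pan z 298 60.0
  ext [-73.5  74.4] top at x38-50 104.2 fit (array([ 1. , 89.3]), array([ 1. , -0.7]), np.float64(1.44))
16.0 [ 537.91433232 -300.66202504  176.86670096] [-0.22899356 -0.26232576 -1.49572565]
```

Still about 2.5 mm up, so I'll creep down.

drive_tool([
  {"offset":[0,0,0.7],"spin":0,"jaw":25},
  {"offset":[0,0,0.7],"spin":0,"jaw":25},
  {"offset":[0,0,0.7],"spin":0,"jaw":25},
  {"offset":[0,0,0.7],"spin":0,"jaw":25},
  {"offset":[0,0,0],"spin":0,"jaw":25},
  {"offset":[0,0,0],"spin":0,"jaw":25},
])

```text
clock: 16.6
eef_pos: [537.9, -300.7, 174.0]
eef_rot: [3.142, -0.0, -0.219]
wrist_force: [-0.6, -0.6, 0.8]
finger_gap: 29.5
```

drive_tool([
  {"offset":[0,0,0.5],"spin":0,"jaw":25},
  {"offset":[0,0,0.5],"spin":0,"jaw":25},
  {"offset":[0,0,0],"spin":0,"jaw":25},
  {"offset":[0,0,0],"spin":0,"jaw":25},
])

```text
clock: 17.0
eef_pos: [537.9, -300.7, 173.1]
eef_rot: [3.141, -0.0, -0.219]
wrist_force: [-1.6, -1.6, 1.5]
finger_gap: 29.5
```

```bash
python3 pan.py
```

```text
wrist pan z 7248 57.4
  ext [-69.9  74. ] top at x38-50 100.4 fit (array([-0.1, 84.7]), array([0.2, 0.1]), np.float64(1.75))
scene pan z 321 57.7
  ext [-73.1  74.4] top at x38-50 101.3 fit (array([ 1. , 85.9]), array([-0. , -0.6]), np.float64(1.47))
17.1 [ 537.89573009 -300.69485513  173.01033782] [-0.97124966 -0.2149337   1.45597517]
```

The pan has sunk about 2 mm and the force has turned upward, so the tube is seated. I'll ease up slightly and release.

drive_tool([
  {"offset":[0,0,-0.8],"spin":0,"jaw":28},
  {"offset":[0,0,0],"spin":0,"jaw":31},
  {"offset":[0,0,0],"spin":0,"jaw":36},
  {"offset":[0,0,0],"spin":0,"jaw":44},
  {"offset":[0,0,0],"spin":0,"jaw":50},
  {"offset":[0,0,0],"spin":0,"jaw":50},
  {"offset":[0,0,-10],"spin":0,"jaw":50},
  {"offset":[0,0,-25],"spin":0,"jaw":50},
  {"offset":[0,0,-35],"spin":0,"jaw":50},
  {"offset":[0,0,-35],"spin":0,"jaw":50},
  {"offset":[0,0,-25],"spin":0,"jaw":50},
  {"offset":[0,0,0],"spin":0,"jaw":50},
], force=5)

```text
clock: 18.3
eef_pos: [538.4, -300.9, 308.6]
eef_rot: [3.139, -0.006, -0.219]
wrist_force: [0.5, -0.2, 0.2]
finger_gap: 50.2
```

```bash
python3 pan.py; python3 - <<'E'
from h import *
c=cam('scene'); cv2.imwrite('pics/fin.png',cv2.resize(c['color'],(800,600),interpolation=cv2.INTER_CUBIC))
E
```

```text
wrist pan z 4172 58.6
  ext [-71.9  74.3] top at x38-50 100.4 fit (array([-1.1, 84.7]), array([-0.1, -0.1]), np.float64(0.65))
scene pan z 361 59.1
  ext [-72.   74.1] top at x38-50 102.2 fit (array([-0.3, 85.3]), array([ 0.3, -0.2]), np.float64(1.53))
18.4 [ 537.7718658  -300.594745    304.14363121] [-0.64974456 -0.53060897 -0.42501147]
```

View pics/fin.png

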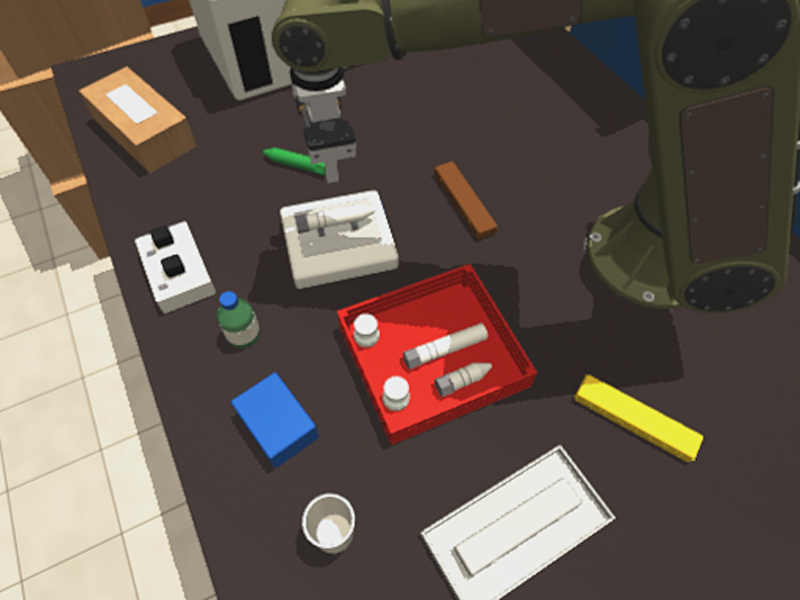

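The final view shows the tube in both saddles (335,220), the case in the tray (520,525), and the gripper clear of everything.

```bash
python3 -c "
from cell import manip; print(manip.sign_off())"
```

```text
the job is handed in; nothing more can be done
None
```

I moved the steel case into the tray and laid the long conical tube in the two balance saddles. I then handed the job in at about 18.5 s of the 61 s allowed; the hand-in gives no verdict.

- **Tube:** it sits within about 1.5 mm of the cradle point in plan and about 1 mm below its nominal height, from sinking with the pan. It is within about 0.3° of the cradle's direction.
- **Pan:** it showed about 1 mm of sink at rest. The most I measured was about 2 mm, while I was setting the tube down.
- **Case:** it lies in the tray within about 2 mm of the centre as I measured it. The two cameras put that centre about 10 mm apart, so I used the mean; the limit is 45 mm. Its top is at about 30 mm, as it should be when flat on the tray floor.
- **Everything else:** the other tubes, the jars and the items at the back of the bench look undisturbed in the last picture, and the gripper is clear of everything. I did not measure their positions again.

No check failed. The wrist and scene cameras differed by up to about 1.2 mm on the tube's axis while it was held, and by less than 1 mm at the end.

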